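Load the filter cartridges and start the water filter

ROBOT

A 6-joint arm with a two-finger parallel gripper is mounted at the origin on a cart in front of the work surface, level with it; the furniture and walls round the work are solid. World frame = base frame: x ahead of the robot, y to its left, z up, the work surface at z = 0. Lengths are in m, angles in rad, forces in N, time in s.
With the tool pointing down it reaches from about 0.35 to 0.975 m from the base axis. Payload 4.9 kg.
Tool frame: the origin (TCP) lies midway between the tips of the shut fingers; the grasp point (between the pads) lies 19 mm behind it; z points along the fingers, y is the line along which they close (so a half turn about z gives the same grasp; the last joint's range is limited). The gripper opens to 85 mm and grips with 20 to 120 N. Pads are 22 mm wide; open, the fingers measure 114 mm over their backs; the gripper's body (76 mm by 85 mm) begins 54 mm behind the grasp point. The pads swing forward as they close: fully open they stand 13 mm farther back than shut.
Start: joints at [-0.119, 0.053, 1.613, -0, 1.476, -0.119], TCP at [0.625, 0, 0.231] pointing down, gripper open.
Joint ranges: [-3.01, 3.01], [-1.01, 2.22], [0.06, 2.58], [-1.02, 4.17], [0.09, 2.62], [-3.14, 3.14]. Speed limits (rad/s): [2.57, 2.57, 3.14, 3.14, 3.14, 3.14].

INTERFACE

Orientations are given as a rotation vector (axis times angle).
In Python, from station import telemetry, optics, ctrl gives the robot as it stands.
- The arm moves only by the shell command python3 -m pendant 'ROWS' [FORCE]. ROWS is JSON, one flat list of numbers, 7 for each row, row after row: the turn, a rotation vector about the tool's x, y, z as a fraction of full scale, then the shift along the tool's x, y, z as a fraction of full scale, then the opening, from 0 (shut) to 1 (fully open). In form: [ax, ay, az, tx, ty, tz, fingers, ax, ay, az, tx, ty, tz, fingers, ...]. A call has 1 to 12 rows; each row is the pose to reach, as a shift and turn from the pose commanded when the call began, along the tool's axes at that moment; what a row does not reach only later rows make up. Full scale, the value 1, is 300 mm for a shift and 30 degrees for a turn. A row lasts 1/8 s, in which the tool goes at most 62.5 mm and 10.7 degrees, less where a joint would pass 70% of its speed; a pose out of reach is approached as far as the arm can. A call with a number of a shift or a turn outside -1 to 1 is refused whole. A call with a gripper value outside its range is refused whole. The fingers move at their own pace and stop on an object; FORCE is the grip in N (left out, the last holds). Time passes only in rows, so rows that repeat a pose let the fingers close. It gives the time, the measured TCP pose, the force, the opening and the grip force at its end, in the units of the state.
- telemetry.get_obs(): the state, without advancing time (a new reading comes with each control period).
- optics.get_image(name): name is "scene" or "side" or "wrist"; returns a dict with "image" (420x560x3 uint8, red, green, blue), "depth" (420x560 float32, m along the optical axis (not along the pixel's ray), 0 where there is no reading), "fx", "fy", "cx", "cy" (pixels), "rvec" (rotation vector, rad) and "tvec" (3), from world to camera coordinates, as OpenCV has them. Camera axes: x right, y down, z forward; pixel columns grow to the right and rows downward; lengths in m; the calibration is good to about 2 mm. The wrist camera is an equidistant fisheye: a pixel r from the principal point sees the ray r / f radians off the axis. A picture is of the moment at which its call begins.
- ctrl.finish_job(): hands the job in; it is judged then, once.
The state is a dict: "t": time; "q": joint angles; "dq": joint speeds; "effort": joint torques, N m; "tool_pos": TCP position; "tool_rot": TCP orientation; "contact_force": force on the tool from outside, world axes, zero at the start; "wrist_torque": the same for the moment, N m; "opening": finger opening in m; "grip_force": force on a finger pad.
Only numpy, scipy, OpenCV 4.12 (cv2) and the standard library are available. Lean on these libraries where they do the work, as an engineer would, in place of code of your own. Each camera call takes 0.05 s, during which the arm holds its last target. There are 200 camera calls.

TASK

Get the water filter going: take the grey cover off its trough and stand it upright on the worktop clear of the filter, then feed every filter cartridge on the worktop end-on through the trough into the square tube, each pushing the ones before it deeper, until the last is in flush with the tube's mouth or a little deeper. Then press the button on the filter's head fully down, let it come up again, and put the cover back squarely over the trough. Do not knock over or push aside the other things on the worktop.

Things in the scene. Friction and masses are not known exactly. Their poses are not given: they have to be found in the camera images.
- filter: Water filter, fixed to the worktop: a white deck 355 x 92 mm and 14 mm thick, lying roughly across in front of the robot. Origin under the tube's mouth on the worktop; x runs along the tube towards its closed end, z up. The deck reaches from x = -118 to 237 mm. A white head 82 mm wide (x = 140 to 235 mm) stands 66 mm above the deck over the tube's closed end; the button is on it.
- mouth (a point): Open mouth of the square aluminium tube on the deck: point on its floor (= deck top), mid width; x axis into the tube, z up. Inside 35 mm wide, 34 mm high, 190 mm deep, closed at the far end. Walls 4 mm, outer top 38 mm above the floor. The side walls start at the mouth, the roof only 14 mm inside it; the roof has a 12 mm wide sight slot along the middle.
- trough (a point): Middle of the open loading trough, on its floor (deck top), 60 mm before the mouth; axes as the mouth's. Rails 6 mm high, 42 mm apart inside and 50 mm over the outsides, run from 112 to 22 mm before the mouth, then close in to the tube's 35 mm. Outer end open. The seated cover straddles the rails, centred here, standing on the deck, its length along the trough.
- cover_grip (a point): Middle of the grip bar of the loose grey saddle cover (90 g), 53 mm above its lower edge. The cover is an upside-down U 100 mm long (its x axis), 72 mm wide, 40 mm high, 66 mm wide inside, open at both ends, the same either way round. The bar is 50 mm long (x), 14 mm thick (y), and stands 25 mm up from the top face. At the start it sits on the trough.
- c0 (a point): Centre of a filter cartridge: loose white block with grey ends and pale bands, 46 mm long (its x axis) and 30 x 30 mm across with rounded edges, about 60 g, alike at both ends and on all sides; it lies on its side. Three or all four of the four are present (the others read None from the start).
- c1 (a point): Centre of a filter cartridge: loose white block with grey ends and pale bands, 46 mm long (its x axis) and 30 x 30 mm across with rounded edges, about 60 g, alike at both ends and on all sides; it lies on its side. Three or all four of the four are present (the others read None from the start).
- c2 (a point): Centre of a filter cartridge: loose white block with grey ends and pale bands, 46 mm long (its x axis) and 30 x 30 mm across with rounded edges, about 60 g, alike at both ends and on all sides; it lies on its side. Three or all four of the four are present (the others read None from the start).
- c3 (a point): Centre of a filter cartridge: loose white block with grey ends and pale bands, 46 mm long (its x axis) and 30 x 30 mm across with rounded edges, about 60 g, alike at both ends and on all sides; it lies on its side. Three or all four of the four are present (the others read None from the start).
- button_top (a point): Middle of the top face of the round white push button (32 mm across) on top of the filter's head, on the middle line 187 mm beyond the mouth; it is pressed straight down.
- button (a joint): Push button travel in m: 0 up, 0.006 fully down; a spring returns it, about 5 N fully down.
- cabinet_corner (a point): Front right lower corner of the wall cabinet, handle included: the cabinet hangs from here to the left (+y), backwards (+x) and upwards. Keep the wrist and arm clear of it; the worktop below it is not needed.
- brush_cup_mid (a point): Bystander: white cup 61 mm across and 44 mm high, centre half-way up.
- mill_mid (a point): Bystander: steel grinding mill 47 mm across and 148 mm high, centre half-way up.
- grinder_mid (a point): Bystander: black coffee grinder 68 mm across and 169 mm high, centre half-way up.
- dropper_mid (a point): Bystander: brown dropper bottle 33 mm across and 102 mm high, centre half-way up.
- scrub_brush_mid (a point): Bystander: wooden scrub brush lying bristles down, 112 mm long (y), 45 mm wide and 39 mm high, centre half-way up.
Not all that is in view belongs to the job. Leave any red look-alike of the part that bears cover_grip alone. Leave any red look-alike of the part that bears c1 alone.

How it is judged:
On the way, in this order (a step that is already met when the one before it is completed fails the run):
1. the cover stands upright on the worktop, clear of the filter (height (world z) of cover_grip between 0.046 and 0.06 m and angle between cover_grip's own z axis and vertical below 0.1 rad and contact force between the fingers and cover below 0.1 N), for 0.2 s.
2. every cartridge is wholly inside the tube (x of c0 in the frame of mouth between 0.02 and 0.175 m and y of c0 in the frame of mouth between -0.008 and 0.008 m and z of c0 in the frame of mouth between 0.008 and 0.024 m and x of c1 in the frame of mouth between 0.02 and 0.175 m and y of c1 in the frame of mouth between -0.008 and 0.008 m and z of c1 in the frame of mouth between 0.008 and 0.024 m and x of c2 in the frame of mouth between 0.02 and 0.175 m and y of c2 in the frame of mouth between -0.008 and 0.008 m and z of c2 in the frame of mouth between 0.008 and 0.024 m and x of c3 in the frame of mouth between 0.02 and 0.175 m and y of c3 in the frame of mouth between -0.008 and 0.008 m and z of c3 in the frame of mouth between 0.008 and 0.024 m), for 0.3 s.
3. the button is pressed fully down (value of joint button above 0.005 m), for 0.1 s.
4. the button is up again (value of joint button below 0.0015 m), for 0.2 s.
At the end, for the whole second after the job is handed in: Every cartridge lies wholly inside the tube (rear end at most 3 mm proud of the mouth), the button is up, and the cover stands on the deck over the trough, within 12 mm along and 8 mm across its middle and 0.12 rad of its direction, level and at rest (all of step 2 and x of cover_grip in the frame of trough between -0.012 and 0.012 m and y of cover_grip in the frame of trough between -0.008 and 0.008 m and z of cover_grip in the frame of trough between 0.048 and 0.058 m and angle between the x axis of cover_grip and the x axis of trough, either way round below 0.12 rad and angle between cover_grip's own z axis and vertical below 0.08 rad and value of joint button below 0.0015 m and linear speed of cover below 0.02 m/s); the robot touches nothing.
It fails at once if the brush cup is pushed aside by more than 3 cm or tipped (distance of brush_cup_mid from where it was at the start of the episode above 0.03 m or angle between brush_cup_mid's own z axis and vertical above 0.4 rad).
It fails at once if the mill is pushed aside by more than 3 cm or tipped (distance of mill_mid from where it was at the start of the episode above 0.03 m or angle between mill_mid's own z axis and vertical above 0.4 rad).
It fails at once if the grinder is pushed aside by more than 3 cm or tipped (distance of grinder_mid from where it was at the start of the episode above 0.03 m or angle between grinder_mid's own z axis and vertical above 0.4 rad).
It fails at once if the dropper is pushed aside by more than 3 cm or tipped (distance of dropper_mid from where it was at the start of the episode above 0.03 m or angle between dropper_mid's own z axis and vertical above 0.4 rad).
It fails at once if the scrub brush is pushed aside by more than 3 cm or tipped (distance of scrub_brush_mid from where it was at the start of the episode above 0.03 m or angle between scrub_brush_mid's own z axis and vertical above 0.4 rad).
Of cartridge0, cartridge1, cartridge2, cartridge3 only 3 to 4 are there at a start; the rules pass over those that are not, and their reading is None.
At some moment in a run one of cartridge0, cartridge1, cartridge2, cartridge3 may be knocked a few centimetres aside while the robot is not near it.
Once in a run the grip may slacken for a moment while it holds something.
It also fails if it takes over 210 s, if anything falls off the work surface, if the arm or the gripper's body presses on something with over 40 N, if the wrist force passes 120 N, or if a joint passes its speed limit or range.

## Working session

There is one attempt and no reset: what is moved stays moved. The work goes in short steps, Python scripts to look and compute and a shell command to move; the robot and the scene stay as the last step left them, time stands still between calls to the robot, and variables do not carry over. Pictures are saved under pics/ and viewed, at most 14 in all, crops included, and the job is handed in when it is done.

```bash
ls; mkdir -p pics; cat > h.py <<'E'
import numpy as np, cv2
from scipy.spatial.transform import Rotation as R
from station import telemetry, optics, ctrl
def grab(n,name=None):
    d=optics.get_image(n)
    if name: cv2.imwrite('pics/'+name,d['image'][:,:,::-1])
    return d
def cloud(d,fish=False):
    h,w=d['depth'].shape; u,v=np.meshgrid(np.arange(w),np.arange(h))
    x=(u-d['cx'])/d['fx']; y=(v-d['cy'])/d['fy']
    if fish:
        r=np.hypot(x,y); s=np.where(r>1e-6,np.tan(np.minimum(r,1.5))/np.maximum(r,1e-6),1); x=x*s;y=y*s
    P=np.stack([x,y,np.ones_like(x)],-1)*d['depth'][...,None]
    Rm=R.from_rotvec(np.ravel(d['rvec'])).as_matrix()
    return (P-np.ravel(d['tvec']))@Rm
def rows(pos,yaw=None):
    """shift (fractions) to bring TCP to pos; z-turn for y-axis yaw"""
    o=telemetry.get_obs(); Rm=R.from_rotvec(o['tool_rot'])
    return (Rm.inv().apply(np.array(pos)-o['tool_pos'])/0.3).round(4)
E
python3 - <<'E'
from h import *
o=telemetry.get_obs(); print(o)
for n in ['scene','side','wrist']:
    d=grab(n,n+'0.png'); np.savez('/tmp/'+n+'0.npz',**d); print(n,d['fx'],d['cx'],d['cy'],d['rvec'],d['tvec'])
E
```

```text
pics
{'t': 0.0, 'q': array([-1.19009005e-01,  5.33240369e-02,  1.61427914e+00, -2.09314838e-06,
        1.47600179e+00, -1.19000826e-01]), 'dq': array([-0.00052662,  0.001935  ,  0.00201493, -0.00023239, -0.00143788,
       -0.00051726]), 'effort': array([ 2.70554956e-04, -3.93670499e+01, -3.70175600e+01, -1.62778279e-04,
        6.93513779e-03, -6.06393527e-06]), 'tool_pos': array([6.24383043e-01, 6.79737447e-05, 2.30092247e-01]), 'tool_rot': array([-2.22033231e+00, -2.22031460e+00,  1.95553335e-03]), 'contact_force': array([ 0.22646461, -0.67225546,  0.47624623]), 'wrist_torque': array([ 0.02761056, -0.00185213,  0.00815248]), 'grip_force': 0.0, 'opening': 0.0853907991471891}
scene 397.3723598665488 282.3046051613893 208.57924322845116 [ 0.94307302 -2.4721013   1.04670736] [0.32537798 0.54243983 0.89061554]
side 519.455671224559 277.12344673774675 209.1199198623804 [ 1.73642817 -1.14337355  0.71901671] [-0.37741173  0.45408851  1.29374627]
wrist 325.19226210127806 273.7672290378893 207.0127991567109 [-2.81929561e+00 -4.18891075e-04  3.53521498e-03] [-0.62442258 -0.04270974  0.38095724]
```

View pics/scene0.png

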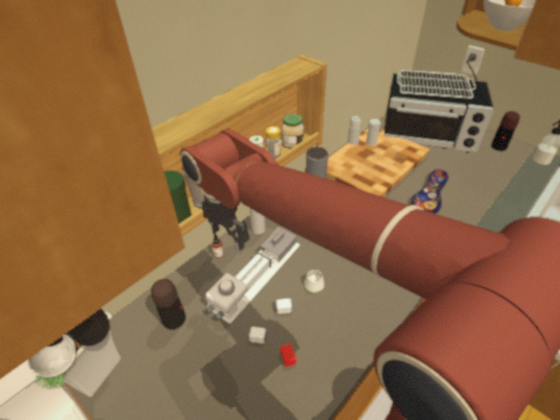

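View pics/wrist0.png

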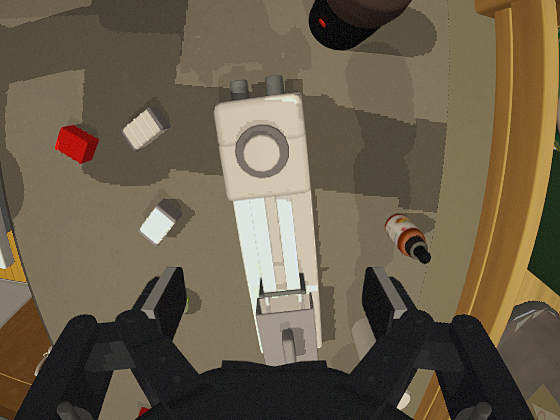

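View pics/side0.png

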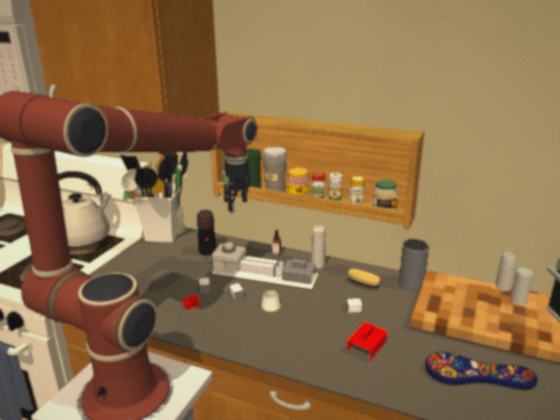

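The scene shows the filter lying along y, with the head at (225,290) and the cover at (280,245). White cartridges are at scene (284,306) and (257,335), and side (354,305), with a red decoy cartridge at scene (288,355). The wrist view shows the head top at (262,150), the cover bar at (288,345), cartridges at (144,128) and (158,223), and the dropper at (408,240). The side view shows the red cover at (367,340), the cup at (270,300), the mill at (318,247), the grinder at (206,232) and the yellow brush at (363,277).

```bash
python3 - <<'E'
from h import *
D={n:dict(np.load(f'/tmp/{n}0.npz')) for n in ['scene','side','wrist']}
C={n:cloud(D[n],n=='wrist') for n in D}
for n,pts in dict(wrist=[(262,150),(144,128),(158,223),(165,215),(408,240),(288,345),(288,315),(76,144)],side=[(354,305),(236,291),(204,284),(298,268),(270,300),(318,240),(206,232),(363,275),(414,262),(192,300),(277,243)],scene=[(284,306),(257,335),(225,285),(314,280)]).items():
    for u,v in pts: print(n,u,v,C[n][v,u].round(3))
# all stuff on the table in side & scene: topdown clusters
import scipy.ndimage as nd
for n in ['side','scene','wrist']:
    P=C[n]; I=D[n]['image'].astype(int)
    white=(I.min(-1)>130)&(I.max(-1)-I.min(-1)<45)
    m=(P[...,2]>0.012)&(P[...,2]<0.045)&(P[...,0]>.3)&(P[...,0]<1.0)&(abs(P[...,1])<.6)&(D[n]['depth']>0)
    l,k=nd.label(m)
    for i in range(1,k+1):
        s=l==i
        if s.sum()>25: q=P[s]; print(n,i,s.sum(),np.argwhere(s).mean(0).round()[::-1],np.median(q,0).round(3),q.min(0).round(3),q.max(0).round(3),I[s].mean(0).round())
E
```

```text
wrist 262 150 [0.615 0.04  0.103]
wrist 144 128 [0.481 0.057 0.03 ]
wrist 158 223 [ 0.488 -0.054  0.031]
wrist 165 215 [ 0.498 -0.044  0.03 ]
wrist 408 240 [ 0.773 -0.062  0.064]
wrist 288 345 [ 0.642 -0.191  0.08 ]
wrist 288 315 [ 0.642 -0.164  0.055]
wrist 76 144 [0.386 0.045 0.029]
side 354 305 [ 0.537 -0.431  0.027]
side 236 291 [ 0.47  -0.064  0.025]
side 204 284 [0.459 0.047 0.029]
side 298 268 [ 0.631 -0.212  0.054]
side 270 300 [ 0.456 -0.189  0.033]
side 318 240 [ 0.734 -0.243  0.114]
side 206 232 [0.673 0.161 0.094]
side 363 275 [ 0.697 -0.415  0.037]
side 414 262 [ 0.729 -0.567  0.104]
side 192 300 [0.372 0.038 0.025]
side 277 243 [ 0.757 -0.081  0.057]
scene 284 306 [ 0.476 -0.049  0.033]
scene 257 335 [0.47  0.066 0.032]
scene 225 285 [0.613 0.042 0.102]
scene 314 280 [ 0.478 -0.189  0.009]
side 1 402 [170. 230.] [0.706 0.356 0.029] [0.669 0.308 0.012] [0.846 0.479 0.045] [184. 165. 129.]
side 2 223 [130. 226.] [0.708 0.537 0.028] [0.694 0.475 0.012] [0.722 0.597 0.045] [231. 223. 185.]
side 5 430 [244. 232.] [0.839 0.098 0.029] [ 0.826 -0.032  0.012] [0.852 0.228 0.045]
[... 4096 characters left out ...]
12] [0.504 0.08  0.033] [171. 161. 143.]
wrist 24 990 [ 74. 144.] [0.383 0.046 0.03 ] [0.351 0.021 0.012] [0.404 0.069 0.033] [159.  18.  12.]
wrist 28 4539 [282. 261.] [ 0.65  -0.111  0.015] [ 0.577 -0.268  0.012] [ 0.694 -0.02   0.045] [202. 198. 182.]
wrist 29 1018 [276. 243.] [ 0.627 -0.085  0.015] [ 0.613 -0.156  0.012] [ 0.64  -0.027  0.017] [203. 191. 170.]
wrist 30 1004 [159. 223.] [ 0.488 -0.054  0.03 ] [ 0.459 -0.085  0.012] [ 0.51  -0.032  0.033] [182. 185. 177.]
wrist 32 356 [397. 226.] [ 0.77  -0.057  0.029] [ 0.764 -0.079  0.012] [ 0.791 -0.051  0.045] [148. 134. 110.]
wrist 38 308 [362. 333.] [ 0.747 -0.219  0.029] [ 0.739 -0.24   0.012] [ 0.76  -0.211  0.045] [138. 128. 110.]
```

```bash
cat >> h.py <<'E'
def rect(q):
    (c,s,a)=cv2.minAreaRect((q[:,:2]*1000).astype(np.float32)); 
    if s[0]<s[1]: s=s[::-1]; a=a+90
    return np.array(c).round(1),np.array(s).round(1),round((a+90)%180-90,1)  # long-axis angle from world x, deg
E
python3 - <<'E'
from h import *
D={n:dict(np.load(f'/tmp/{n}0.npz')) for n in ['scene','side','wrist']}
for n in D:
    P=cloud(D[n],n=='wrist').reshape(-1,3)
    def box(*b):
        return P[(P[:,0]>b[0])&(P[:,0]<b[1])&(P[:,1]>b[2])&(P[:,1]<b[3])&(P[:,2]>b[4])&(P[:,2]<b[5])]
    print(n)
    for nm,b in dict(button=(.57,.66,0,.09,.098,.115),head=(.55,.68,-.03,.11,.075,.085),tube=(.59,.67,-.14,-.02,.047,.056),bar=(.6,.68,-.26,-.15,.072,.085),covtop=(.58,.70,-.28,-.14,.049,.06),A=(.44,.52,.02,.1,.024,.035),B=(.44,.52,-.1,-.02,.024,.035),Cc=(.51,.59,-.47,-.38,.024,.035)).items():
        q=box(*b)
        if len(q)>10: print(nm,len(q),q.mean(0).round(4),*rect(q))
    q=box(.55,.7,-.3,.1,.010,.017)
    for y in np.arange(-.26,.02,.04):
        s=q[abs(q[:,1]-y)<.006]
        if len(s)>3: print(round(y,2),s[:,0].min().round(4),s[:,0].max().round(4))
E
```

```text
scene
button 89 [0.6122 0.0394 0.1023] [612.6  38.6] [31.3 27.9] -40.4
head 562 [0.6079 0.0435 0.0794] [612.8  39.1] [92.9 81.8] -83.4
tube 339 [ 0.6263 -0.0764  0.0524] [630.8 -79.4] [117.8  56.1] -86.8
bar 61 [ 0.6416 -0.206   0.0781] [ 642.8 -208. ] [50.9 14.8] -83.2
covtop 461 [ 0.639  -0.2032  0.0546] [ 641.4 -198.6] [120.5  73.6] -82.9
A 192 [0.4751 0.0587 0.0302] [477.   57.4] [47.2 33.7] 32.6
B 163 [ 0.4824 -0.0553  0.0304] [483.5 -56.1] [46.7 31.2] 48.4
-0.26 0.6049 0.6162
-0.22 0.5981 0.6073
-0.18 0.5931 0.6725
-0.14 0.5865 0.681
-0.1 0.5839 0.6761
-0.06 0.5798 0.6723
-0.02 0.5744 0.5985
0.02 0.5694 0.5959
side
button 25 [0.6092 0.0344 0.1003] [608.7  34.3] [31.2 23.8] 28.3
head 164 [0.5993 0.0345 0.0783] [609.6  36.4] [93.6 85.4] -75.5
tube 203 [ 0.6228 -0.0815  0.0504] [627. -80.] [123.4  60.2] -83.4
bar 42 [ 0.6389 -0.2111  0.0757] [ 640.5 -211.3] [47.4 20.8] -74.6
covtop 274 [ 0.6331 -0.2137  0.0527] [ 637.6 -200.5] [120.3  75.1] -82.7
A 78 [0.4724 0.0534 0.0276] [473.8  53.9] [50.8 29.4] 31.0
B 81 [ 0.4797 -0.0613  0.028 ] [479.4 -63.1] [57.9 33. ] 55.1
Cc 97 [ 0.5507 -0.4275  0.0281] [ 553.  -427.7] [45.7 38.8] -61.7
-0.26 0.5981 0.6898
-0.22 0.5965 0.6154
-0.18 0.5861 0.6095
-0.14 0.5822 0.6544
-0.1 0.5781 0.6121
-0.06 0.5771 0.6058
-0.02 0.5653 0.6001
0.02 0.5733 0.5992
wrist
button 1043 [0.6142 0.0373 0.1023] [614.3  37.1] [30.6 30.6] 19.4
head 6121 [0.6146 0.04   0.0791] [613.9  37.4] [93.8 80.7] -83.4
tube 2761 [ 0.6272 -0.075   0.0526] [630.7 -80. ] [122.9  54.4] -85.9
bar 289 [ 0.6427 -0.2017  0.0784] [ 643.2 -205.4] [42.3 14.5] -83.9
covtop 2560 [ 0.6421 -0.1976  0.0545] [ 641.7 -195.1] [114.1  72.2] -82.8
A 1038 [0.4788 0.0568 0.0303] [477.4  56.5] [46.5 30.6] 33.9
B 887 [ 0.4859 -0.0567  0.0303] [484.2 -58.2] [48.3 31.1] 48.1
-0.26 0.6026 0.6944
-0.22 0.598 0.692
-0.18 0.5937 0.6857
-0.14 0.5886 0.6809
-0.1 0.5849 0.6773
-0.06 0.579 0.6716
-0.02 0.6442 0.6665
```

```bash
python3 -m pendant '[0,0,-0.223,-0.694,0.063,0,0.5, 0,0,-0.223,-0.694,0.063,0,0.5, 0,0,-0.223,-0.694,0.063,0.1,0.5, 0,0,-0.223,-0.694,0.063,0.3,0.5, 0,0,-0.223,-0.694,0.063,0.4,0.5, 0,0,-0.223,-0.694,0.063,0.4,0.5, 0,0,-0.223,-0.694,0.063,0.4,0.5]' 40; python3 - <<'E'
from h import *
d=grab('wrist','w1.png')
o=telemetry.get_obs(); print(R.from_rotvec(o['tool_rot']).as_matrix().round(3))
P=cloud(d,True).reshape(-1,3)
q=P[(P[:,0]>.6)&(P[:,0]<.68)&(P[:,1]>-.26)&(P[:,1]<-.15)&(P[:,2]>.072)&(P[:,2]<.085)]
print(len(q),q.mean(0),rect(q)); print(rows((.6432,-.2082,.058)))
E
```

```text
t: 1.02
tool_pos: [0.6448, -0.2082, 0.1131]
tool_rot: [2.086, 2.346, 0.001]
contact_force: [-0.7, 0.4, 0.7]
opening: 0.043
grip_force: 0.0
[[-0.117  0.993  0.004]
 [ 0.993  0.117 -0.002]
 [-0.002  0.004 -1.   ]]
1708 [ 0.64319763 -0.20727972  0.07866795] (array([ 643.4, -209.1]), array([48.7, 14.1]), -82.5)
[ 0.0017 -0.0083  0.1878]
```

View pics/w1.png

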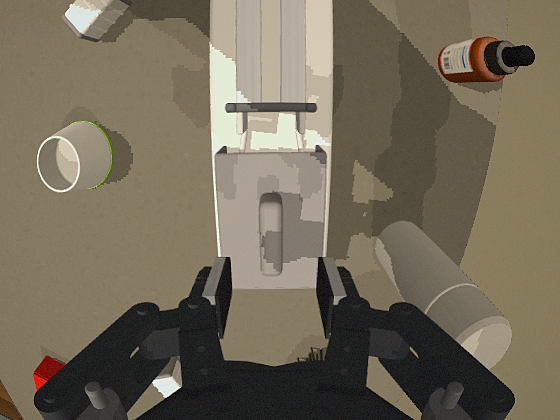

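Wrist view: the grip bar at (270,235) lies midway between the fingers, aligned with the tool, and the mill at (450,290) is clear. Descending and gripping.

```bash
python3 -m pendant '[0,0,0,0.002,-0.006,0.1,0.5, 0,0,0,0.002,-0.006,0.185,0.5, 0,0,0,0.002,-0.006,0.185,0.5, 0,0,0,0.002,-0.006,0.185,0, 0,0,0,0.002,-0.006,0.185,0, 0,0,0,0.002,-0.006,0.185,0, 0,0,0,0.002,-0.006,0.185,0, 0,0,0,0.002,-0.006,0.185,0, 0,0,0,0.002,-0.006,0.15,0, 0,0,0,0.002,-0.006,0,0, 0,0,0,0.002,-0.006,-0.1,0, 0,0,0,0.002,-0.006,-0.1,0]' 60; python3 -c "
from h import *
print(rows((.455,-.33,.146)))"
```

```text
t: 2.58
tool_pos: [0.6438, -0.2087, 0.1451]
tool_rot: [2.084, 2.343, 0.003]
contact_force: [-0.0, -0.7, -0.1]
opening: 0.0127
grip_force: 60.5
[-0.3284 -0.6722 -0.0054]
```

```bash
python3 -m pendant '[0,0,0,-0.16,-0.33,0,0, 0,0,0,-0.328,-0.672,0.05,0, 0,0,0,-0.328,-0.672,0.05,0, 0,0,0,-0.328,-0.672,0.1,0, 0,0,0,-0.328,-0.672,0.2,0, 0,0,0,-0.328,-0.672,0.3,0, 0,0,0,-0.328,-0.672,0.325,0, 0,0,0,-0.328,-0.672,0.325,0, 0,0,0,-0.328,-0.672,0.325,0]'; python3 - <<'E'
from h import *
d=grab('wrist','w2.png')
E
```

```text
t: 3.7
tool_pos: [0.4519, -0.3282, 0.0442]
tool_rot: [-2.084, -2.344, 0.001]
contact_force: [-6.5, 2.6, 12.5]
opening: 0.0127
grip_force: 63.9
```

View pics/w2.png

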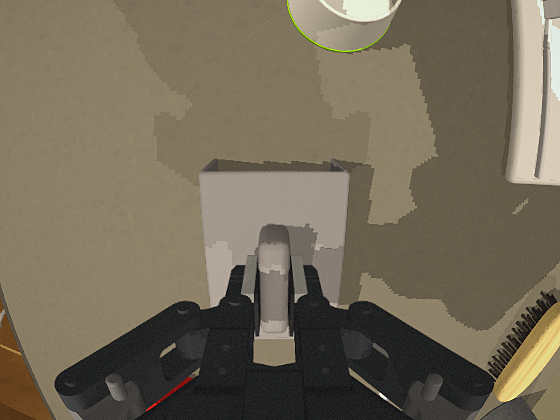

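The wrist view shows the cover standing flat on the worktop (200–350, 165–340), clear of the cup (345,25) and the deck (530,90). Releasing it and going to the right-hand cartridge.

```bash
python3 -m pendant '[0,0,0,0,0,-0.003,0.3, 0,0,0,0,0,-0.003,0.5, 0,0,0,0,0,-0.003,0.5, 0,0,0,0,0,-0.2,0.5, 0,0,0,0,0,-0.4,0.7, 0,0,0,-0.369,0.296,-0.4,0.7, 0,0,0,-0.369,0.296,-0.4,0.7, 0,0,0,-0.369,0.296,-0.4,0.7, 0,0,0,-0.369,0.296,-0.4,0.7, 0,0,0,-0.369,0.296,-0.4,0.7]'; python3 - <<'E'
from h import *
d=grab('wrist','w3.png'); np.savez('/tmp/w3.npz',**d)
P=cloud(d,True)
m=(P[...,0]>.50)&(P[...,0]<.61)&(P[...,1]>-.48)&(P[...,1]<-.37)&(P[...,2]>.024)&(P[...,2]<.035)
print(m.sum(),rect(P[m]))
m=(P[...,0]>.38)&(P[...,0]<.54)&(P[...,1]>-.40)&(P[...,1]<-.25)&(P[...,2]>.058)&(P[...,2]<.07)
print(m.sum(),rect(P[m]) if m.sum()>5 else 0)
E
```

```text
t: 5.0
tool_pos: [0.5538, -0.4279, 0.1633]
tool_rot: [-2.087, -2.346, -0.0]
contact_force: [-0.8, 0.8, 0.0]
opening: 0.0596
grip_force: 0.0
1755 (array([ 555.3, -426.2]), array([47. , 31.2]), -61.3)
1106 (array([ 453.2, -330.4]), array([49.7, 14.4]), -83.2)
```

View pics/w3.png

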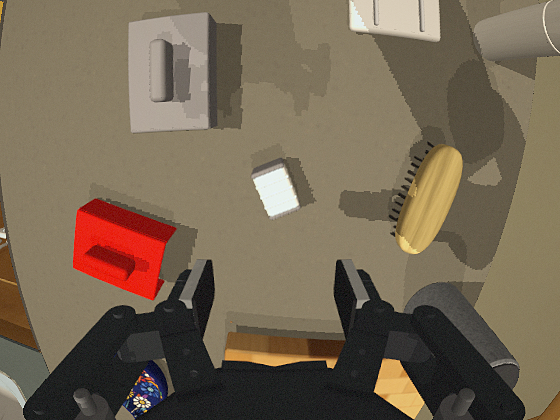

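The wrist view shows the white cartridge at (275,188), the cover standing at (165,75) and the red cover at (125,245). Its measured size of 47x31 mm matches. Grasping it.

```bash
python3 -m pendant '[0,0,-0.733,0.005,0.005,0.1,0.7, 0,0,-0.733,0.005,0.005,0.2,0.7, 0,0,-0.733,0.005,0.005,0.35,0.7, 0,0,-0.733,0.005,0.005,0.518,0.7, 0,0,-0.733,0.005,0.005,0.518,0.7, 0,0,-0.733,0.005,0.005,0.518,0, 0,0,-0.733,0.005,0.005,0.518,0, 0,0,-0.733,0.005,0.005,0.518,0, 0,0,-0.733,0.005,0.005,0.518,0, 0,0,-0.733,0.005,0.005,0.4,0, 0,0,-0.733,0.005,0.005,0.2,0, 0,0,-0.733,0.005,0.005,0.2,0]' 40; python3 -c "
from h import *
d=np.array([-.117,.993]);m=np.array([.6362,-.1486])
p=m-.062*d; print(p,rows((*p,.1)),rows((*p,.024)))"
```

```text
t: 6.55
tool_pos: [0.5593, -0.4303, 0.1129]
tool_rot: [1.595, 2.69, -0.005]
contact_force: [0.5, -0.6, -0.3]
opening: 0.0294
grip_force: 40.6
[ 0.643454 -0.210166] [0.5097 0.5981 0.0385] [0.5132 0.597  0.2918]
```

```bash
python3 -m pendant '[0,0,0.4,0.2,0.2,0,0, 0,0,0.733,0.531,0.607,0,0, 0,0,0.733,0.531,0.607,0,0, 0,0,0.733,0.531,0.607,0,0, 0,0,0.733,0.531,0.607,0,0, 0,0,0.733,0.531,0.607,0,0, 0,0,0.733,0.531,0.607,0,0]'; python3 - <<'E'
from h import *
o=telemetry.get_obs()
d=np.array([-.117,.993]);m=np.array([.6362,-.1486])
x=d@(o['tool_pos'][:2]-m); y=np.array([-.993,-.117])@(o['tool_pos'][:2]-m);print(x,y,rows((*(m-.055*d),.0235)))
I=grab('wrist','w4.png'); P=cloud(I,True)
E
```

```text
t: 7.42
tool_pos: [0.6385, -0.2012, 0.1037]
tool_rot: [-2.09, -2.345, 0.001]
contact_force: [-0.1, 0.2, -1.2]
opening: 0.0295
grip_force: 40.5
-0.05245669770979871 0.0038949360754169386 [-0.0084  0.0131  0.2672]
```

View pics/w4.png

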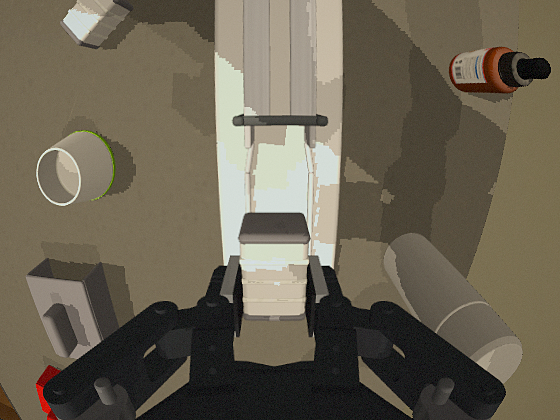

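The cartridge is held level at (275,265) above the trough, 4 mm left of its centre line. Correcting and lowering it.

```bash
python3 -m pendant '[0,0,0,-0.008,0.013,0.1,0, 0,0,0,-0.008,0.013,0.18,0, 0,0,0,-0.008,0.013,0.22,0, 0,0,0,-0.008,0.013,0.22,0]'; python3 - <<'E'
from h import *
o=telemetry.get_obs()
d=np.array([-.117,.993]);m=np.array([.6362,-.1486])
x=d@(o['tool_pos'][:2]-m); y=np.array([-.993,-.117])@(o['tool_pos'][:2]-m);print(x,y,rows((*(m-.055*d),.0235)))
E
```

```text
t: 7.98
tool_pos: [0.6422, -0.2021, 0.0368]
tool_rot: [-2.088, -2.345, 0.001]
contact_force: [-0.3, -0.3, -0.3]
opening: 0.0294
grip_force: 40.6
-0.05387610087062796 0.0002621265789520804 [-0.0037  0.001   0.0442]
```

```bash
python3 -m pendant '[0,0,0,-0.003,0.001,0.044,0, 0,0,0,-0.003,0.001,0.044,0, 0,0,0,-0.003,0.001,0.044,0.35, 0,0,0,-0.003,0.001,0.044,0.5, 0,0,0,-0.003,0.001,0.044,0.5, 0,0,0,-0.003,0.001,-0.11,0.5, 0,0,0,-0.19,0.001,-0.11,0, 0,0,0,-0.19,0.001,-0.11,0, 0,0,0,-0.19,0.001,-0.11,0, 0,0,0,-0.19,0.001,-0.11,0]'; python3 - <<'E'
from h import *
o=telemetry.get_obs()
d=np.array([-.117,.993]);m=np.array([.6362,-.1486])
x=d@(o['tool_pos'][:2]-m); y=np.array([-.993,-.117])@(o['tool_pos'][:2]-m);print(x,y,rows((*(m-.11*d),.027)),rows((*(m-.012*d),.027)))
D=grab('wrist','w5.png'); P=cloud(D,True)
q=P[(P[...,2]>.04)&(P[...,2]<.047)&(P[...,1]<-.16)&(P[...,1]>-.26)&(P[...,0]>.61)&(P[...,0]<.67)]
print(len(q),rect(q) if len(q)>5 else 0); c=(q[:,:2]-m)@d; print(c.min(),c.max())
E
```

```text
t: 9.22
tool_pos: [0.6494, -0.257, 0.0697]
tool_rot: [-2.086, -2.346, 0.0]
contact_force: [-0.7, -0.1, -0.3]
opening: 0.0001
grip_force: 0.0
-0.10921568759469813 -0.0004220521476089728 [-0.0027 -0.0012  0.1424] [ 0.3239 -0.0011  0.1429]
4917 (array([ 644.6, -200. ]), array([46.1, 30.9]), -83.4)
-0.0750909522277413 -0.02904186132650402
```

View pics/w5.png

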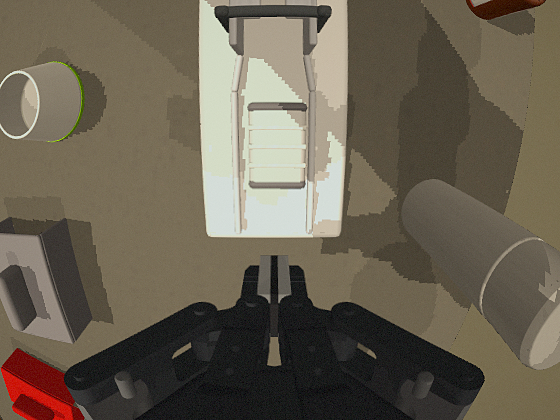

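The cartridge lies square in the trough at (277,145), between the rails, with the shut fingers behind it at (273,270). Pushing it in.

```bash
python3 -m pendant '[0,0,0,0,0,0.143,0, 0,0,0,0,0,0.143,0, 0,0,0,0.04,0,0.143,0, 0,0,0,0.08,0,0.143,0, 0,0,0,0.12,0,0.143,0, 0,0,0,0.16,0,0.143,0, 0,0,0,0.2,0,0.143,0, 0,0,0,0.24,0,0.143,0, 0,0,0,0.28,0,0.143,0, 0,0,0,0.315,0,0.143,0, 0,0,0,0.315,0,0.143,0]'; cat >> h.py <<'E'
fd=np.array([-.117,.993]);fm=np.array([.6362,-.1486]);fn=np.array([-.993,-.117])
def floc():
    o=telemetry.get_obs(); p=o['tool_pos'][:2]-fm; print('filter x,y,z',(p@fd).round(4),(p@fn).round(4),o['tool_pos'][2].round(4))
E
python3 -c "
from h import *
floc()"
```

```text
t: 10.65
tool_pos: [0.6387, -0.1634, 0.0276]
tool_rot: [-2.086, -2.348, 0.0]
contact_force: [-0.1, 0.3, -0.7]
opening: 0.0003
grip_force: 0.0
filter x,y,z -0.015 -0.0008 0.0276
```

```bash
python3 -m pendant '[0,0,0,-0.02,0,0,0, 0,0,0,-0.02,0,-0.2,0.3, 0,0,0,-0.02,0,-0.45,0.7, 0,0,0,0.408,-0.472,-0.45,0.7, 0,0,0,0.408,-0.472,-0.45,0.7, 0,0,0,0.408,-0.472,-0.45,0.7, 0,0,0,0.408,-0.472,-0.45,0.7, 0,0,0,0.408,-0.472,-0.45,0.7, 0,0,0,0.408,-0.472,-0.45,0.7]'; python3 - <<'E'
from h import *
D=grab('wrist','w6.png'); P=cloud(D,True)
for b in [(.43,.55,-.12,0),(.42,.54,.0,.12)]:
    m=(P[...,0]>b[0])&(P[...,0]<b[1])&(P[...,1]>b[2])&(P[...,1]<b[3])&(P[...,2]>.024)&(P[...,2]<.035)
    if m.sum()>9: print(m.sum(),rect(P[m]),D['image'][m].mean(0))
floc()
E
```

```text
t: 11.78
tool_pos: [0.4855, -0.0604, 0.1636]
tool_rot: [2.088, 2.345, 0.001]
contact_force: [0.2, -0.0, 0.4]
opening: 0.0597
grip_force: 0.0
1761 (array([484.2, -58.9]), array([46.9, 31.1]), 48.2) [204.0153322  207.8205565  200.61215219]
1922 (array([476.8,  55.9]), array([47. , 31.2]), 31.7) [166.88397503 156.58064516 139.04474506]
filter x,y,z 0.1053 0.1394 0.1634
```

View pics/w6.png

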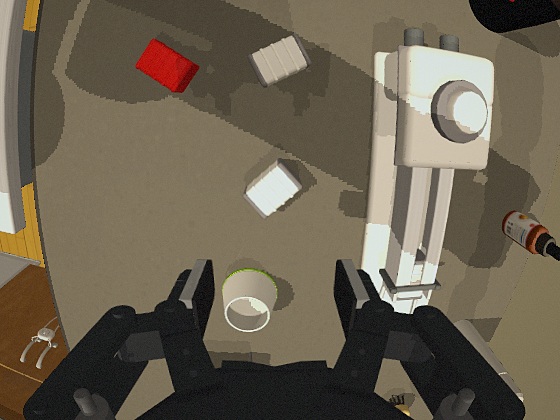

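The cartridge at (273,188) and the next one at (280,60) are unmoved, with the red decoy at (167,65). Nothing else white is loose here. The first cartridge shows in the tube at (420,262). Grasping the cartridge at (273,188).

```bash
python3 -m pendant '[0,0,1,0.005,-0.004,0.1,0.7, 0,0,1,0.005,-0.004,0.2,0.7, 0,0,1,0.005,-0.004,0.2,0.7, 0,0,1,0.005,-0.004,0.2,0.7]'; python3 -m pendant '[0,0,0.617,0,0,0,0.7, 0,0,0.617,0,0,0.1,0.7, 0,0,0.617,0,0,0.318,0.7, 0,0,0.617,0,0,0.318,0.7, 0,0,0.617,0,0,0.318,0.7, 0,0,0.617,0,0,0.318,0, 0,0,0.617,0,0,0.318,0, 0,0,0.617,0,0,0.318,0, 0,0,0.617,0,0,0.318,0, 0,0,0.617,0,0,0.1,0, 0,0,0.617,0,0,-0.05,0, 0,0,0.617,0,0,-0.05,0]'; python3 -c "
from h import *
print(rows((*(fm-.06*fd),.12)))"
```

```text
t: 12.32
tool_pos: [0.4834, -0.0586, 0.1025]
tool_rot: [-2.623, -1.728, 0.001]
contact_force: [0.4, -0.1, -0.4]
opening: 0.06
grip_force: 0.0
t: 13.82
tool_pos: [0.4865, -0.059, 0.124]
tool_rot: [2.861, 1.28, 0.014]
contact_force: [-0.0, 0.1, -1.2]
opening: 0.0291
grip_force: 40.4
[-0.0226  0.7208  0.0206]
```

```bash
python3 -m pendant '[0,0,-0.4,-0.01,0.3,0,0, 0,0,-0.8,-0.02,0.6,0,0, 0,0,-1,-0.023,0.72,0,0, 0,0,-1,-0.023,0.72,0,0, 0,0,-1,-0.023,0.72,0,0]'; python3 -m pendant '[0,0,-0.617,0,0,0,0, 0,0,-0.617,0,0,0.05,0, 0,0,-0.617,0,0,0.15,0, 0,0,-0.617,0,0,0.15,0]'; python3 -c "
from h import *
floc(); print(rows((*(fm-.056*fd),.04)),R.from_rotvec(telemetry.get_obs()['tool_rot']).as_matrix().round(3)[:2,0])
D=grab('wrist','w7.png')"
```

```text
t: 14.45
tool_pos: [0.6394, -0.2084, 0.1163]
tool_rot: [-2.439, -1.978, 0.001]
contact_force: [0.2, 0.9, -1.4]
opening: 0.0295
grip_force: 40.4
t: 14.95
tool_pos: [0.6357, -0.2051, 0.0688]
tool_rot: [-2.082, -2.342, 0.004]
contact_force: [-0.1, 0.5, -0.7]
opening: 0.0293
grip_force: 40.3
filter x,y,z -0.056 0.0071 0.0688
[-0.0003  0.0243  0.0959] [-0.117  0.993]
```

View pics/w7.png

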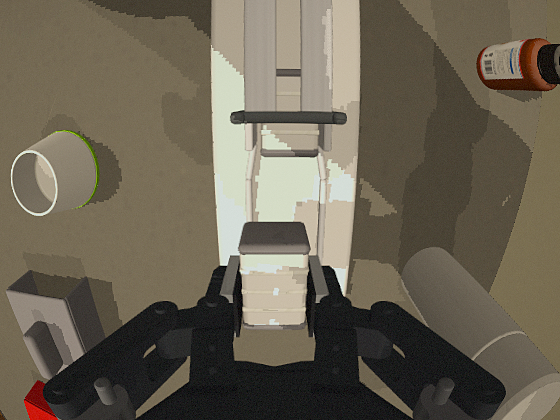

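The held cartridge at (275,275) is 7 mm left of the trough centre. The first one's rear shows at the mouth (290,152). Correcting, then lowering.

```bash
python3 -m pendant '[0,0,0,0,0.024,0.03,0, 0,0,0,0,0.024,0.096,0, 0,0,0,0,0.024,0.096,0, 0,0,0,0,0.024,0.096,0]'; python3 -c "
from h import *
floc(); print(rows((*(fm-.056*fd),.0235)))"
```

```text
t: 15.5
tool_pos: [0.6461, -0.2063, 0.0437]
tool_rot: [-2.088, -2.347, 0.0]
contact_force: [-1.1, 0.3, -0.8]
opening: 0.0293
grip_force: 40.4
filter x,y,z -0.0585 -0.0031 0.0437
[ 0.0083 -0.0103  0.0674]
```

```bash
python3 -m pendant '[0,0,0,0.003,-0.008,0.02,0, 0,0,0,0.003,-0.008,0.066,0, 0,0,0,0.003,-0.008,0.066,0, 0,0,0,0.003,-0.008,0.066,0.35, 0,0,0,0.003,-0.008,0.066,0.5, 0,0,0,0.003,-0.008,0.066,0.5, 0,0,0,0,-0.01,-0.09,0.5, 0,0,0,-0.18,-0.01,-0.09,0, 0,0,0,-0.18,-0.01,-0.09,0, 0,0,0,-0.18,-0.01,-0.09,0, 0,0,0,-0.18,-0.01,-0.09,0]'; python3 - <<'E'
from h import *
floc(); print(rows((*(fm-.11*fd),.027)))
D=grab('wrist'); P=cloud(D,True)
q=P[(P[...,2]>.04)&(P[...,2]<.047)&(P[...,1]<-.165)&(P[...,1]>-.26)&(P[...,0]>.61)&(P[...,0]<.67)]
c=(q[:,:2]-fm)@fd; print(len(q),rect(q),c.min(),c.max())
E
```

```text
t: 16.88
tool_pos: [0.6491, -0.2592, 0.0702]
tool_rot: [-2.086, -2.347, 0.0]
contact_force: [0.5, -0.1, -0.3]
opening: 0.0001
grip_force: 0.0
filter x,y,z -0.1113 0.0001 0.0702
[0.0042 0.0006 0.1439]
4835 (array([ 644. , -206.7]), array([46.4, 30.7]), -83.6) -0.08183994935042363 -0.03539160263470223
```

```bash
python3 -m pendant '[0,0,0,0,0,0.143,0, 0,0,0,0,0,0.143,0, 0,0,0,0.04,0,0.143,0, 0,0,0,0.08,0,0.143,0, 0,0,0,0.12,0,0.143,0, 0,0,0,0.16,0,0.143,0, 0,0,0,0.2,0,0.143,0, 0,0,0,0.24,0,0.143,0, 0,0,0,0.28,0,0.143,0, 0,0,0,0.32,0,0.143,0, 0,0,0,0.32,0,0.143,0]'; python3 -c "
from h import *
floc(); print(rows((.480,.056,.164)))"
```

```text
t: 18.3
tool_pos: [0.638, -0.1636, 0.0277]
tool_rot: [-2.086, -2.347, -0.0]
contact_force: [-0.1, -0.4, -0.0]
opening: 0.0001
grip_force: 0.0
filter x,y,z -0.0151 0.0 0.0277
[ 0.7894 -0.4373 -0.453 ]
```

```bash
python3 - <<'E'
from h import *
D=dict(np.load('/tmp/scene0.npz')); P=cloud(D)
for u,v in [(184,246),(180,245),(150,150),(120,20),(60,295),(100,200)]: print(u,v,P[v,u].round(3))
D=dict(np.load('/tmp/side0.npz')); P=cloud(D)
for u,v in [(150,150),(210,100),(210,60),(60,60),(215,20),(212,90),(150,30)]: print('s',u,v,P[v,u].round(3))
E
python3 -m pendant '[0,0,0,-0.02,0,-0.05,0, 0,0,0,-0.02,0,-0.3,0.3, 0,0,0,-0.02,0,-0.45,0.7, 0,0,0.3,0.3,-0.2,-0.45,0.7, 0,0,0.7,0.6,-0.35,-0.45,0.7, 0,0,1,0.779,-0.437,-0.45,0.7, 0,0,1,0.779,-0.437,-0.45,0.7, 0,0,1,0.779,-0.437,-0.45,0.7, 0,0,1,0.779,-0.437,-0.45,0.7]'; python3 - <<'E'
from h import *
D=grab('wrist','w8.png'); P=cloud(D,True)
m=(P[...,0]>.42)&(P[...,0]<.54)&(P[...,1]>0)&(P[...,1]<.12)&(P[...,2]>.024)&(P[...,2]<.035)
print(m.sum(),rect(P[m])); c,_,_=rect(P[m]); print(rows((*(c/1000),.008)))
E
```

```text
184 246 [0.511 0.178 0.462]
180 245 [0.511 0.185 0.471]
150 150 [0.51  0.189 0.682]
120 20 [0.51  0.179 0.857]
60 295 [0.51  0.384 0.534]
100 200 [0.512 0.28  0.646]
s 150 150 [0.228 0.017 0.557]
s 210 100 [0.78  0.174 0.548]
s 210 60 [0.797 0.174 0.678]
s 60 60 [0.511 0.546 0.7  ]
s 215 20 [0.841 0.172 0.801]
s 212 90 [0.8   0.176 0.578]
s 150 30 [0.506 0.187 0.801]
t: 19.42
tool_pos: [0.4808, 0.0525, 0.1642]
tool_rot: [2.622, 1.729, 0.002]
contact_force: [0.2, 0.0, -0.6]
opening: 0.0601
grip_force: 0.0
1750 (array([476.5,  56.2]), array([47., 31.]), 32.9)
[ 0.0071 -0.022   0.521 ]
```

```bash
python3 -m pendant '[0,0,0.4,0.006,-0.018,0.1,0.7, 0,0,0.8,0.006,-0.018,0.2,0.7, 0,0,0.8,0.006,-0.018,0.2,0.7]'; python3 -m pendant '[0,0,0.347,0,0,0.1,0.7, 0,0,0.347,0,0,0.321,0.7, 0,0,0.347,0,0,0.321,0.7, 0,0,0.347,0,0,0.321,0.7, 0,0,0.347,0,0,0.321,0, 0,0,0.347,0,0,0.321,0, 0,0,0.347,0,0,0.321,0, 0,0,0.347,0,0,0.321,0, 0,0,0.347,0,0,0.1,0, 0,0,0.347,0,0,-0.05,0, 0,0,0.347,0,0,-0.05,0]'; python3 -c "
from h import *
print(rows((*(fm-.065*fd),.12)))"
```

```text
t: 19.85
tool_pos: [0.4756, 0.0543, 0.1005]
tool_rot: [-2.927, -1.137, 0.008]
contact_force: [-0.2, 0.1, 1.2]
opening: 0.0599
grip_force: 0.0
t: 21.22
tool_pos: [0.4806, 0.0556, 0.1244]
tool_rot: [3.014, 0.873, 0.017]
contact_force: [-0.3, 0.5, -0.7]
opening: 0.0292
grip_force: 40.5
[-0.019   1.0477  0.0214]
```

```bash
python3 -m pendant '[0,0,-0.35,-0.005,0.2,0,0, 0,0,-0.7,-0.01,0.4,0,0, 0,0,-1,-0.015,0.6,0,0, 0,0,-1,-0.015,0.7,0,0, 0,0,-1,-0.015,0.7,0,0, 0,0,-1,-0.015,0.7,0,0]'; python3 -c "
from h import *
print(rows((*(fm-.06*fd),.08)))"
```

```text
t: 21.98
tool_pos: [0.5841, -0.1236, 0.1171]
tool_rot: [-2.687, -1.624, 0.002]
contact_force: [0.6, 0.8, -0.5]
opening: 0.0289
grip_force: 40.5
[-0.158   0.3058  0.1229]
```

```bash
python3 -m pendant '[0,0,-0.4,-0.08,0.15,0,0, 0,0,-0.8,-0.158,0.306,0.05,0, 0,0,-1,-0.158,0.306,0.12,0, 0,0,-1,-0.158,0.306,0.12,0, 0,0,-1,-0.158,0.306,0.12,0]'; python3 -m pendant '[0,0,-0.147,0,0,0,0, 0,0,-0.147,0,0,0,0]'; python3 - <<'E'
from h import *
floc(); print(rows((*(fm-.058*fd),.04)),R.from_rotvec(telemetry.get_obs()['tool_rot']).as_matrix().round(3)[:2,0])
D=grab('wrist'); P=cloud(D,True)
z0=telemetry.get_obs()['tool_pos'][2]
q=P[(P[...,2]>.05)&(P[...,2]>z0+.012)&(P[...,2]<z0+.03)&(P[...,1]<-.165)&(P[...,1]>-.26)&(P[...,0]>.615)&(P[...,0]<.665)]
c=(q[:,:2]-fm)@fd; print(len(q),rect(q),c.min(),c.max())
E
```

```text
t: 22.6
tool_pos: [0.6441, -0.2078, 0.0827]
tool_rot: [-2.178, -2.264, -0.0]
contact_force: [0.3, 1.0, -0.4]
opening: 0.0291
grip_force: 40.5
t: 22.85
tool_pos: [0.6448, -0.2084, 0.0838]
tool_rot: [2.088, 2.345, 0.001]
contact_force: [-0.9, 0.1, -1.1]
opening: 0.0291
grip_force: 40.5
filter x,y,z -0.0604 -0.0016 0.0838
[ 0.0082 -0.0055  0.146 ] [-0.115  0.993]
7188 (array([ 641.8, -210.9]), array([49.3, 47.6]), 6.6) -0.08630338215581798 -0.038733539284260314
```

```bash
python3 -m pendant '[0,0,0,0.008,-0.004,0.08,0, 0,0,0,0.008,-0.004,0.16,0, 0,0,0,0.008,-0.004,0.2,0, 0,0,0,0.008,-0.004,0.2,0, 0,0,0,0.008,-0.004,0.2,0.35, 0,0,0,0.008,-0.004,0.2,0.5, 0,0,0,0.008,-0.004,0.2,0.5, 0,0,0,0.008,-0.004,0.04,0.5, 0,0,0,-0.17,-0.004,0.04,0, 0,0,0,-0.17,-0.004,0.04,0, 0,0,0,-0.17,-0.004,0.04,0, 0,0,0,-0.17,-0.004,0.04,0]'; python3 - <<'E'
from h import *
floc(); print(rows((*(fm-.11*fd),.027)))
D=grab('wrist'); P=cloud(D,True)
q=P[(P[...,2]>.04)&(P[...,2]<.047)&(P[...,1]<-.17)&(P[...,1]>-.26)&(P[...,0]>.61)&(P[...,0]<.67)]
c=(q[:,:2]-fm)@fd; print(len(q),rect(q),c.min(),c.max())
E
```

```text
t: 24.4
tool_pos: [0.6485, -0.2586, 0.0691]
tool_rot: [-2.086, -2.347, 0.0]
contact_force: [0.1, 0.1, -1.0]
opening: 0.0001
grip_force: 0.0
filter x,y,z -0.1107 0.0007 0.0691
[0.0023 0.0024 0.1404]
4907 (array([ 643.4, -209.3]), array([46.7, 31.2]), -83.2) -0.08447952573690787 -0.037790956388445464
```

```bash
python3 -m pendant '[0,0,0,0,0,0.14,0, 0,0,0,0,0,0.14,0, 0,0,0,0.04,0,0.14,0, 0,0,0,0.08,0,0.14,0, 0,0,0,0.12,0,0.14,0, 0,0,0,0.16,0,0.14,0, 0,0,0,0.2,0,0.14,0, 0,0,0,0.24,0,0.14,0, 0,0,0,0.28,0,0.14,0, 0,0,0,0.32,0,0.14,0, 0,0,0,0.33,0,0.14,0, 0,0,0,0.33,0,0.14,0]'; python3 -m pendant '[0,0,0,-0.05,0,0,0, 0,0,0,-0.2,0,-0.2,0, 0,0,0,-0.2,0,-0.35,0, 0,0,0,-0.2,0,-0.35,0, 0,0,0,-0.2,0,-0.35,0]'; python3 - <<'E'
from h import *
floc()
D=grab('wrist','w9.png'); P=cloud(D,True)
q=P[(P[...,2]>.038)&(P[...,2]<.047)&(P[...,1]<-.11)&(P[...,1]>-.26)&(P[...,0]>.61)&(P[...,0]<.67)]
L=np.c_[(q[:,:2]-fm)@fd,(q[:,:2]-fm)@fn,q[:,2]]; L=L[abs(L[:,1])<.013]; print(len(L),np.sort(L[:,0])[[0,5,20,50]],L[:,1].mean())
o=optics.get_image('scene'); P=cloud(o);I=o['image'].astype(int)
cv2.imwrite('pics/s2.png',np.hstack([cv2.resize(D['image'][0:260,130:430,::-1],(420,364)),cv2.resize(o['image'][190:400,190:350,::-1],(277,364))]))
S=dict(np.load('/tmp/scene0.npz'))
E
```

```text
t: 25.95
tool_pos: [0.637, -0.1607, 0.0277]
tool_rot: [-2.087, -2.346, -0.0]
contact_force: [0.1, -0.2, -0.5]
opening: -0.0005
grip_force: 0.0
t: 26.58
tool_pos: [0.6442, -0.2217, 0.1327]
tool_rot: [-2.089, -2.346, 0.0]
contact_force: [0.6, 0.4, -1.4]
opening: -0.0001
grip_force: 0.0
filter x,y,z -0.0736 0.0007 0.1327
1303 [-0.00205046 -0.00201233 -0.00198753 -0.00125643] -4.58890157846799e-05
```

View pics/s2.png

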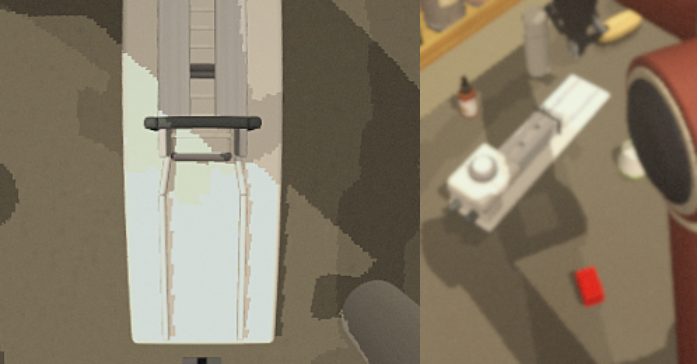

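The view shows the last cartridge's rear at the mouth (200,157), about 2 mm proud, with the other two ahead of it through the slot. Pushing about 5 mm deeper and checking for a fourth.

```bash
python3 - <<'E'
from h import *
import scipy.ndimage as nd
for n in ['side','scene']:
    D=grab(n); P=cloud(D); I=D['image'].astype(int)
    m=(P[...,2]>.012)&(P[...,2]<.04)&(P[...,0]>.3)&(P[...,0]<.82)&(P[...,1]>-.65)&(P[...,1]<.3)&(D['depth']>0)&(I.min(-1)>90)
    l,k=nd.label(m)
    for i in range(1,k+1):
        s=l==i
        if s.sum()>25: q=P[s]; print(n,s.sum(),np.median(q,0).round(3),np.ptp(q,0).round(3),I[s].mean(0).round())
print(rows((*(fm-.07*fd),.027)),rows((*(fm-.0075*fd),.027)))
E
python3 -m pendant '[0,0,0,0,0,0.15,0, 0,0,0,0,0,0.35,0, 0,0,0,0,0,0.35,0, 0,0,0,0.06,0,0.35,0, 0,0,0,0.12,0,0.35,0, 0,0,0,0.18,0,0.35,0, 0,0,0,0.2,0,0.35,0, 0,0,0,0.21,0,0.35,0, 0,0,0,0.216,0,0.35,0, 0,0,0,0.216,0,0.35,0, 0,0,0,0.216,0,0.35,0]'; python3 -c "
from h import *
floc()"
```

```text
side 39 [ 0.766 -0.07   0.025] [0.011 0.025 0.027] [197. 172. 139.]
side 71 [ 0.742 -0.243  0.028] [0.03  0.037 0.028] [160. 142. 116.]
side 825 [ 0.605 -0.106  0.018] [0.126 0.352 0.028] [189. 178. 154.]
side 93 [ 0.703 -0.424  0.036] [0.044 0.089 0.007] [233. 192.  93.]
side 226 [ 0.459 -0.186  0.026] [0.063 0.053 0.028] [213. 196. 159.]
side 514 [ 0.423 -0.335  0.036] [0.087 0.103 0.027] [134. 120. 105.]
scene 110 [ 0.693 -0.418  0.038] [0.048 0.08  0.01 ] [226. 195. 119.]
scene 74 [ 0.746 -0.219  0.026] [0.036 0.037 0.028] [151. 137. 115.]
scene 1255 [ 0.606 -0.143  0.015] [0.13  0.358 0.028] [208. 202. 182.]
scene 57 [ 0.768 -0.059  0.026] [0.027 0.03  0.028] [184. 164. 136.]
scene 92 [ 0.466 -0.16   0.025] [0.049 0.019 0.027] [202. 188. 161.]
[0.0065 0.0056 0.3456] [0.2148 0.0056 0.3461]
t: 28.15
tool_pos: [0.6372, -0.1573, 0.0284]
tool_rot: [2.088, 2.346, 0.0]
contact_force: [1.3, -3.0, 1.2]
opening: -0.0002
grip_force: 1.3
filter x,y,z -0.0088 -0.0 0.0284
```

No fourth cartridge anywhere. The last one is in flush. Now the button.

```bash
python3 -m pendant '[0,0,0,-0.03,0,0,0, 0,0,0,-0.04,0,-0.2,0, 0,0,0,-0.04,0,-0.36,0, 0,0,0,0.15,0,-0.36,0, 0,0,0,0.35,0,-0.36,0, 0,0,0,0.55,0,-0.36,0, 0,0,0,0.653,0,-0.36,0, 0,0,0,0.653,0,-0.339,0, 0,0,0,0.653,0,-0.339,0]'; python3 - <<'E'
from h import *
floc(); print(rows((.6143,.0371,.103)),rows((.6143,.0371,.096)))
D=grab('wrist','w10.png'); P=cloud(D,True)
q=P[(P[...,2]>.02)&(P[...,2]<.047)&(P[...,1]<-.11)&(P[...,1]>-.26)&(P[...,0]>.61)&(P[...,0]<.67)]
print(len(q))
E
```

```text
t: 29.28
tool_pos: [0.6133, 0.0372, 0.1284]
tool_rot: [-2.087, -2.345, 0.003]
contact_force: [0.6, -0.4, 0.2]
opening: 0.0002
grip_force: 0.0
filter x,y,z 0.1872 0.001 0.1284
[-0.0007  0.0034  0.0846] [-0.0007  0.0035  0.108 ]
82
```

```bash
python3 -m pendant '[0,0,0,0,0.003,0.06,0, 0,0,0,0,0.003,0.085,0, 0,0,0,0,0.003,0.098,0, 0,0,0,0,0.003,0.106,0, 0,0,0,0,0.003,0.106,0]'
```

```text
t: 29.95
tool_pos: [0.6152, 0.0377, 0.0985]
tool_rot: [2.088, 2.347, -0.0]
contact_force: [-2.1, -1.0, 3.1]
opening: 0.0001
grip_force: 1.7
```

```bash
python3 -m pendant '[0,0,0,0,0,0.008,0, 0,0,0,0,0,0.014,0, 0,0,0,0,0,0.014,0, 0,0,0,0,0,0.014,0]'
```

```text
t: 30.45
tool_pos: [0.6156, 0.0379, 0.096]
tool_rot: [2.087, 2.347, 0.001]
contact_force: [-5.8, -1.3, 10.5]
opening: -0.0003
grip_force: 5.2
```

```bash
python3 -m pendant '[0,0,0,0,0,0.004,0, 0,0,0,0,0,0.004,0, 0,0,0,0,0,-0.1,0, 0,0,0,0,0,-0.2,0, 0,0,0,0,0,-0.2,0, 0,0,0,0,0,-0.2,0]'; python3 - <<'E'
from h import *
floc(); D=grab('wrist'); P=cloud(D,True)
q=P[(P[...,2]>.094)&(P[...,2]<.115)&(abs(P[...,1]-.037)<.025)&(abs(P[...,0]-.614)<.025)]
print('button z',np.median(q[:,2]),len(q)); print(rows((.453,-.33,.11)))
E
```

```text
t: 31.2
tool_pos: [0.6145, 0.0382, 0.1525]
tool_rot: [-2.087, -2.346, 0.001]
contact_force: [-0.8, 0.2, -0.6]
opening: -0.0001
grip_force: 0.0
filter x,y,z 0.188 -0.0003 0.1525
button z 0.10227526604169472 1801
[-1.1564 -0.6761  0.1404]
```

```bash
python3 -m pendant '[0,0,0,-0.2,-0.1,0,0.2, 0,0,0,-0.4,-0.24,0,0.5, 0,0,0,-0.6,-0.35,0,0.5, 0,0,0,-0.8,-0.46,0,0.5, 0,0,0,-1,-0.59,0,0.5, 0,0,0,-1,-0.676,0,0.5, 0,0,0,-1,-0.676,0,0.5, 0,0,0,-1,-0.676,0.05,0.5]'; python3 - <<'E'
from h import *
D=grab('wrist','w11.png'); P=cloud(D,True)
m=(P[...,0]>.38)&(P[...,0]<.54)&(P[...,1]>-.40)&(P[...,1]<-.25)&(P[...,2]>.058)&(P[...,2]<.07)
c,s,a=rect(P[m]); print(m.sum(),c,s,a); print(rows((*(c/1000),.0445)))
E
```

```text
t: 32.25
tool_pos: [0.4491, -0.2837, 0.1385]
tool_rot: [2.088, 2.346, 0.001]
contact_force: [0.5, -0.4, -0.8]
opening: 0.0427
grip_force: 0.0
1006 [ 452.1 -328.9] [49.  13.6] -83.0
[-0.1579 -0.0034  0.3018]
```

```bash
python3 -m pendant '[0,0,0,-0.16,-0.002,0.05,0.5, 0,0,0,-0.16,-0.002,0.15,0.5, 0,0,0,-0.16,-0.002,0.25,0.5, 0,0,0,-0.16,-0.002,0.299,0.5, 0,0,0,-0.16,-0.002,0.299,0.5, 0,0,0,-0.16,-0.002,0.299,0, 0,0,0,-0.16,-0.002,0.299,0, 0,0,0,-0.16,-0.002,0.299,0, 0,0,0,-0.16,-0.002,0.299,0, 0,0,0,-0.16,-0.002,0.2,0, 0,0,0,-0.16,-0.002,0,0, 0,0,0,-0.16,-0.002,0,0]' 60; python3 -c "
from h import *
print(rows((*(fm-.06*fd),.13)))"
```

```text
t: 33.8
tool_pos: [0.4562, -0.334, 0.145]
tool_rot: [2.081, 2.339, -0.001]
contact_force: [0.0, -0.3, -0.9]
opening: 0.0119
grip_force: 59.8
[0.3443 0.6678 0.0515]
```

```bash
python3 -m pendant '[0,0,0,0.12,0.24,0,0, 0,0,0,0.24,0.46,0,0, 0,0,0,0.344,0.66,0,0, 0,0,0,0.344,0.66,0.03,0, 0,0,0,0.344,0.66,0.05,0, 0,0,0,0.344,0.66,0.05,0, 0,0,0,0.344,0.66,0.05,0, 0,0,0,0.344,0.66,0.05,0]'; python3 - <<'E'
from h import *
floc(); D=grab('wrist','w12.png'); P=cloud(D,True); z=telemetry.get_obs()['tool_pos'][2]
Q=P.reshape(-1,3); L=np.c_[(Q[:,:2]-fm)@fd+.06,(Q[:,:2]-fm)@fn,Q[:,2]]
# cover top face ~ z-0.004
s=L[(abs(L[:,2]-(z-.005))<.006)&(abs(L[:,0])<.075)&(abs(L[:,1])<.055)]
print(z,len(s),rect(s),s.min(0),s.max(0))
print(rows((*(fm-.06*fd),.0585)))
E
```

```text
t: 34.8
tool_pos: [0.6377, -0.2067, 0.1244]
tool_rot: [2.089, 2.345, 0.0]
contact_force: [-0.2, -0.1, -1.7]
opening: 0.0123
grip_force: 59.8
filter x,y,z -0.0579 0.0053 0.1244
0.12443384157111964 11695 (array([4.4, 5. ]), array([99.7, 71.3]), -0.0) [-0.04544677 -0.03069281  0.11343387] [0.05431341 0.04057842 0.12535593]
[-0.0072  0.017   0.2198]
```

View pics/w12.png

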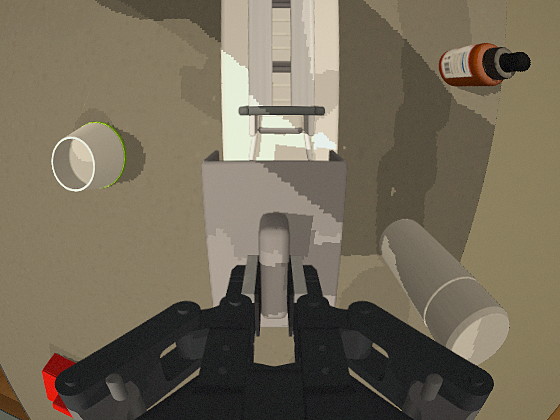

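The cover is held level and square, 4.4 mm too far along and 5 mm to the left. The last cartridge is just inside the mouth at (280,130). Correcting and lowering.

```bash
python3 -m pendant '[0,0,0,-0.015,0.017,0.06,0, 0,0,0,-0.015,0.017,0.11,0, 0,0,0,-0.015,0.017,0.11,0, 0,0,0,-0.015,0.017,0.11,0, 0,0,0,-0.015,0.017,0.11,0]'; python3 - <<'E'
from h import *
floc(); D=grab('wrist'); P=cloud(D,True); z=telemetry.get_obs()['tool_pos'][2]
Q=P.reshape(-1,3); L=np.c_[(Q[:,:2]-fm)@fd+.06,(Q[:,:2]-fm)@fn,Q[:,2]]
s=L[(abs(L[:,2]-(z-.005))<.006)&(abs(L[:,0])<.075)&(abs(L[:,1])<.055)]
print(z,len(s),rect(s),s.min(0),s.max(0))
E
```

```text
t: 35.48
tool_pos: [0.6442, -0.2098, 0.0916]
tool_rot: [2.087, 2.347, 0.001]
contact_force: [-0.5, 0.4, -0.2]
opening: 0.0126
grip_force: 59.8
filter x,y,z -0.0617 -0.0008 0.0916
0.09170924503315066 11561 (array([ 0.6, -1.1]), array([99.7, 71.5]), -0.0) [-0.04924822 -0.03683877  0.08070959] [0.05049951 0.03467269 0.09268436]
```

Centred to about 1 mm. Seating it and releasing.

```bash
python3 -m pendant '[0,0,0,-0.001,-0.002,0.05,0, 0,0,0,-0.001,-0.002,0.09,0, 0,0,0,-0.001,-0.002,0.109,0, 0,0,0,-0.001,-0.002,0.112,0, 0,0,0,-0.001,-0.002,0.112,0]'
```

```text
t: 36.15
tool_pos: [0.6431, -0.2099, 0.0643]
tool_rot: [-2.086, -2.346, 0.002]
contact_force: [-19.7, 7.2, 34.1]
opening: 0.0125
grip_force: 65.5
```

```bash
python3 -m pendant '[0,0,0,0,0,-0.006,0, 0,0,0,0,0,-0.006,0]'; python3 - <<'E'
from h import *
floc(); D=grab('wrist','w13.png'); P=cloud(D,True); z=telemetry.get_obs()['tool_pos'][2]
Q=P.reshape(-1,3); L=np.c_[(Q[:,:2]-fm)@fd+.06,(Q[:,:2]-fm)@fn,Q[:,2]]
s=L[(abs(L[:,2]-.056)<.008)&(abs(L[:,0])<.06)&(abs(L[:,1])<.045)]
print(len(s),rect(s),np.median(s,0)); A=np.c_[s[:,:2],np.ones(len(s))]; print(np.linalg.lstsq(A,s[:,2],rcond=None)[0])
E
```

```text
t: 36.4
tool_pos: [0.6431, -0.2099, 0.0643]
tool_rot: [-2.086, -2.346, 0.002]
contact_force: [-14.7, 5.1, 26.0]
opening: 0.0124
grip_force: 64.5
filter x,y,z -0.0617 0.0004 0.0643
14524 (array([0.1, 0.2]), array([100.8,  72.6]), 0.1) [ 0.02512243 -0.00012003  0.05453681]
[0.00091479 0.00182489 0.05454106]
```

View pics/w13.png

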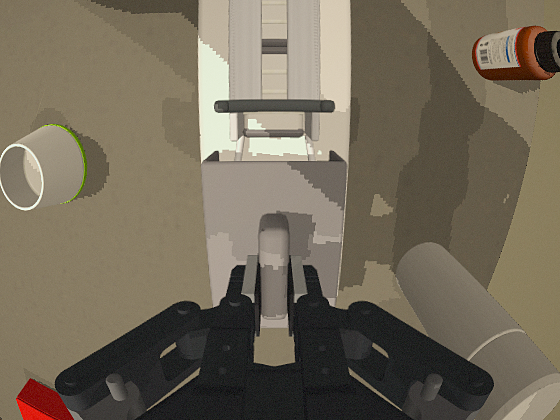

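The cover is seated: its top is at 54.5 mm, the same as at the start, and it is level and centred. Easing off and releasing.

```bash
python3 -m pendant '[0,0,0,0,0,-0.015,0, 0,0,0,0,0,-0.015,0.3, 0,0,0,0,0,-0.015,0.5, 0,0,0,0,0,-0.015,0.5, 0,0,0,0,0,-0.1,0.5, 0,0,0,0,0,-0.25,0.5, 0,0,0,0,0,-0.35,0.5, 0,0,0,0,0,-0.35,0.5, 0,0,0,0,0,-0.35,0.5, 0,0,0,0,0,-0.35,0.5]'; python3 - <<'E'
from h import *
D=grab('wrist','w14.png'); P=cloud(D,True)
Q=P.reshape(-1,3); L=np.c_[(Q[:,:2]-fm)@fd+.06,(Q[:,:2]-fm)@fn,Q[:,2]]
s=L[(abs(L[:,2]-.056)<.006)&(abs(L[:,0])<.058)&(abs(L[:,1])<.045)]
print(len(s),rect(s),np.median(s,0)); A=np.c_[s[:,:2],np.ones(len(s))]; print(np.linalg.lstsq(A,s[:,2],rcond=None)[0])
b=L[(abs(L[:,2]-.079)<.006)&(abs(L[:,0])<.06)&(abs(L[:,1])<.045)]; print(len(b),rect(b))
c=L[(L[:,2]>.038)&(L[:,2]<.047)&(L[:,0]>.053)&(L[:,0]<.12)&(abs(L[:,1])<.012)]; print('cartridge rear',np.sort(c[:,0]-.06)[[5,20,50]])
E
```

```text
t: 37.7
tool_pos: [0.6422, -0.2095, 0.1616]
tool_rot: [-2.086, -2.345, 0.002]
contact_force: [0.0, 0.5, -0.2]
opening: 0.043
grip_force: 0.0
9020 (array([-0. , -0.5]), array([100. ,  72.2]), -0.1) [ 0.00678274 -0.00059826  0.05451802]
[0.00040606 0.00092394 0.05451743]
1150 (array([ 0.6, -0.5]), array([48.5, 13.6]), -0.4)
cartridge rear [0.00142729 0.00151031 0.00236072]
```

View pics/w14.png

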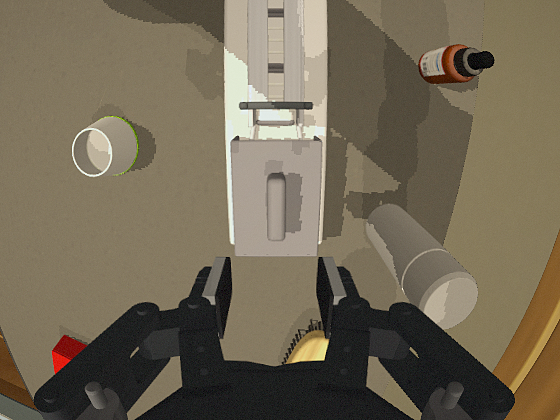

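The cover at (278,195) is seated within 1 mm. The last cartridge's rear at (275,118) is 1.5 mm inside the mouth, and the fingers are clear. Handing in.

```bash
python3 -c "
from station import ctrl
print(ctrl.finish_job())"
```

```text
the job is handed in; nothing more can be done
None
```

The job is handed in, no verdict shown: all three cartridges present are in the tube (last one 1.5 mm inside the mouth), the button was pressed fully and came back up, and the cover sits square over the trough within 1 mm, at about 38 s.

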